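# Check the gear play of a hand-cranked vegetable mincer

## Task

Check the gears of the hand-cranked mincer for free play: gently turn the red-knobbed crank clockwise (seen from above) until you feel the drive resist, then anticlockwise until it resists on the other side, never forcing it. Then park the crank in the middle of the free play you found, let go of it so that it stands still, and drop the orange ring from the blue case over its red knob as the 'checked' mark, leaving the crank in the middle and everything else alone.

Things in the scene. Friction and masses are not known exactly. Their poses are not given: they have to be found in the camera images.
- mincer: hand-cranked vegetable mincer, fixed to the table: aluminium bowl 196 mm across, white lid with its top 131 mm above the table, two dark clips on the rim. Origin on the table under the vertical crank axis
- crank: flat steel crank arm on the mincer, turning about its vertical axis. Origin on that axis at table height, z up (positive = anticlockwise from above), x along the arm to the knob. Arm 28 mm wide, 10 mm thick, top 152 mm above the table, from 20 mm behind the axis to 122 mm ahead; dark hub cap on the axis, 40 mm across, top at 157 mm. Friction needs about 1.2 N at the knob; it stays where left
- knob_top (a point): centre of the flat top of the upright round red knob, 197 mm above the table and 100 mm from the crank axis; knob fixed to the arm, 24 mm across, 45 mm tall. Drive felt at the knob beyond either end of the play: a spring of about 1.2 N per mm of knob travel, same on both sides; feel it with at least 3 N, never more than 15 N; let go, the crank springs back to the end of the play
- crank_axis (a point): centre of the hub cap's top, 157 mm above the table, on the crank axis. About this axis the crank has a hidden free play, 0.24 to 0.52 rad wide in all and different each time; its middle lies anywhere within 0.35 rad either side of the mincer's own -y direction, and the crank starts somewhere inside it, off either end
- ring_orange: loose orange plastic ring, 50 mm outside, 34 mm hole, 14 mm tall, 20 g, lying flat in the case. Origin at the centre of its underside, z up
- case: blue inspection case on the table, opened flat, fixed. Origin under the centre of the half with the rings, which measures 270 mm (its x) by 190 mm (its y), walls 40 mm high and 5 mm thick, inner floor 5 mm above the table; the other half (170 mm wide, 30 mm high) lies open on its -y side. The two rings lie about 65 mm from the centre towards its +x and -x, either way round
- ring_white: loose white ring of the same size in the case: leave it there
- meter: loose black handheld meter lying on the table, 165 x 62 x 34 mm: leave alone
- sanitiser: loose white bottle with blue cap, 60 mm across, 170 mm tall: leave alone
- cup: loose steel cup, 76 mm across, 90 mm tall: leave alone
- spatula: loose spatula lying on the table: leave alone
- jar: loose amber jar, 70 mm across, 90 mm tall: leave alone
Not all that is in view belongs to the job. Of the things that look like the ring_orange, take the one that is farthest to the robot's left at the start.

How it is judged:
By the outcome, as a careful person would: the job done as asked, in the order asked, and still so for the second after the job is handed in, with the robot touching nothing.
It also fails if it takes over 61 s, if anything falls off the work surface, if the arm or the gripper's body presses on something with over 40 N, if the wrist force passes 120 N, or if a joint passes its speed limit or range.

## Robot

A 7-joint arm with a two-finger parallel gripper is mounted at the origin on the work surface. World frame = base frame: x ahead of the robot, y to its left, z up, the work surface at z = 0. Lengths are in m, angles in rad, forces in N, time in s.
With the tool pointing down it reaches from about 0.425 to 0.975 m from the base axis. Payload 16.7 kg.
Tool frame: the origin (TCP) lies at the very end of the fingers, on their centre line; the grasp point (between the pads) lies 19 mm behind it; z points along the fingers, y is the line along which they close (so a half turn about z gives the same grasp; the last joint's range is limited). The gripper opens to 85 mm and grips with 20 to 120 N. Pads are 22 mm wide; open, the fingers measure 114 mm over their backs; the gripper's body (76 mm by 85 mm) begins 54 mm behind the grasp point. The pads swing forward as they close: fully open they stand 13 mm farther back than shut.
Start: joints at [0.958, 0.426, 0.074, 1.606, -0.034, 1.111, -0.067], TCP at [0.302, -0.604, 0.231] pointing down, gripper open.
Joint ranges: [-2.85, 2.85], [-0.5, 2.14], [-1.23, 1.37], [0.21, 2.46], [-1.02, 4.16], [0.16, 2.05], [-2.73, 2.73]. Speed limits (rad/s): [1.89, 1.89, 2.39, 2.39, 3.01, 3.01, 3.01].

## Interface

Orientations are given as a unit quaternion [w, x, y, z].
In Python, from rig import status, vision, ticket gives the robot as it stands. The module is installed in compiled form; this text tells all that it offers.
- The arm moves only by the tool servo_tool, never from a script. Its argument "targets" is a list of rows, each a list of 2 entries, a list of its own where there are three numbers: the shift along the tool's x, y, z each as a share of 0.3 m, from -1 to 1, then the turn, a rotation vector about the tool's x, y, z each as a share of 90 degrees, from -1 to 1. In form: [[[tx, ty, tz], [ax, ay, az]], ...]. A call has 1 to 10 rows; each row is the pose to reach, as a shift and turn from the pose commanded when the call began, along the tool's axes at that moment; what a row does not reach only later rows make up. A row lasts 1/10 s, in which the tool goes at most 50 mm and 8.59 degrees, less where a joint would pass 70% of its speed; a pose out of reach is approached as far as the arm can. A call with a number of a shift or a turn outside -1 to 1 is refused whole. A call with a gripper value outside its range is refused whole. "grip" is the opening, from 0 (shut) to 1 (fully open), set as the call begins (left out, the last holds). The fingers move at their own pace and stop on an object; "force" is the grip in N (left out, the last holds). Time passes only in rows, so rows that repeat a pose let the fingers close. It gives the time, the measured TCP pose, the force, the opening and the grip force at its end, in the units of the state.
- status.get_obs(): the state, without advancing time (a new reading comes with each control period).
- vision.get_image(name): name is "scene" or "top" or "wrist"; returns a dict with "image" (480x640x3 uint8, red, green, blue), "intrinsics" (3x3 intrinsics, pixels), "extrinsics" (4x4, takes a point from camera to world coordinates); the wrist camera has in their place "mount" (4x4, takes a point from camera to tool coordinates, whose origin is the TCP and whose axes are the flange's). Camera axes: x right, y down, z forward; pixel columns grow to the right and rows downward; lengths in m; the calibration is good to about 2 mm. The wrist camera is an equidistant fisheye: a pixel r from the principal point sees the ray r / f radians off the axis. A picture is of the moment at which its call begins: read the wrist's pose just before it. There is no depth.
- ticket.hand_in(): hands the job in; it is judged then, once.
The state is a dict: "time": time; "q": joint angles; "joint_vel": joint speeds; "tau": joint torques, N m; "tool_pos": TCP position; "eef_rot": TCP orientation; "force": force on the tool from outside, world axes, zero at the start; "moment": the same for the moment, N m; "width": finger opening in m; "grasp_force": force on a finger pad.
Only numpy, scipy, OpenCV 4.12 (cv2) and the standard library are available. Lean on these libraries where they do the work, as an engineer would, in place of code of your own. Each camera call takes 0.05 s, during which the arm holds its last target. There are 200 camera calls.

## Working session

There is one attempt and no reset: what is moved stays moved. The work goes in short steps, Python scripts to look and compute and a tool call to move; the robot and the scene stay as the last step left them, time stands still between calls to the robot, and variables do not carry over. Pictures are saved under pics/ and viewed, at most 11 in all, crops included, and the job is handed in when it is done.

Besides the shell and the picture viewer there is one more tool, called by a JSON object that holds its "method" and its "body". servo_tool: Moves the arm, as the interface text tells. Its arguments: {"type":"object","properties":{"targets":{"type":"array","items":{"type":"array"}},"grip":{"type":"number"},"force":{"type":"number"}},"required":["targets"]}

```bash
mkdir -p pics
python3 - <<'E'
from rig import status, vision
import cv2, numpy as np
o=status.get_obs(); print({k:np.round(v,3) for k,v in o.items()})
for n in ("scene","top"):
    d=vision.get_image(n); cv2.imwrite(f"pics/{n}0.png",d["image"][:,:,::-1]); print(n,np.round(d["intrinsics"],1).tolist(),np.round(d["extrinsics"],3).tolist())
    np.savez(f"{n}0.npz",**d)
E
```

```text
{'time': np.float64(0.0), 'q': array([ 0.958,  0.427,  0.074,  1.607, -0.034,  1.111, -0.067]), 'joint_vel': array([ 0.001,  0.   ,  0.002, -0.001, -0.001, -0.001,  0.001]), 'tau': array([ 0.0000e+00, -9.4984e+01,  3.7600e+00, -4.6352e+01,  1.9000e-02,
        1.0000e-02,  0.0000e+00]), 'tool_pos': array([ 0.302, -0.603,  0.231]), 'eef_rot': array([-0.001,  0.973,  0.23 , -0.   ]), 'force': array([-0.042, -0.043, -0.672]), 'moment': array([-0.006,  0.056,  0.008]), 'grasp_force': np.float64(0.0), 'width': np.float64(0.085)}
scene [[451.8, 0.0, 316.8], [0.0, 451.8, 238.6], [0.0, 0.0, 1.0]] [[0.282, 0.528, -0.801, 1.445], [0.959, -0.144, 0.243, -0.316], [0.013, -0.837, -0.547, 0.759], [0.0, 0.0, 0.0, 1.0]]
top [[446.6, 0.0, 321.8], [0.0, 446.6, 239.7], [0.0, 0.0, 1.0]] [[0.012, -0.985, 0.174, 0.253], [-1.0, -0.013, -0.007, -0.008], [0.009, -0.174, -0.985, 1.614], [0.0, 0.0, 0.0, 1.0]]
```

View pics/top0.png

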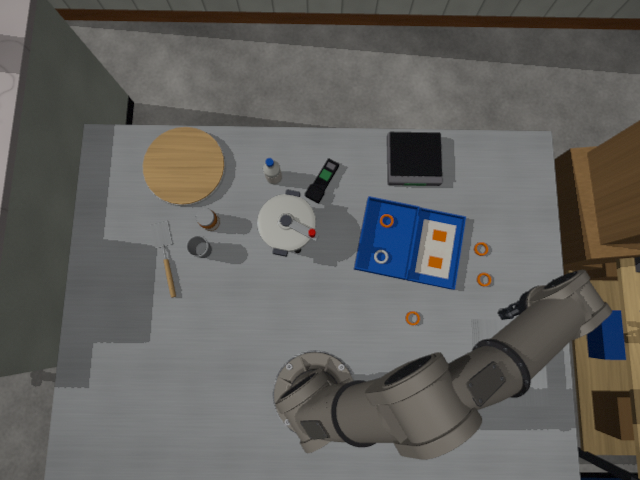

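View pics/scene0.png

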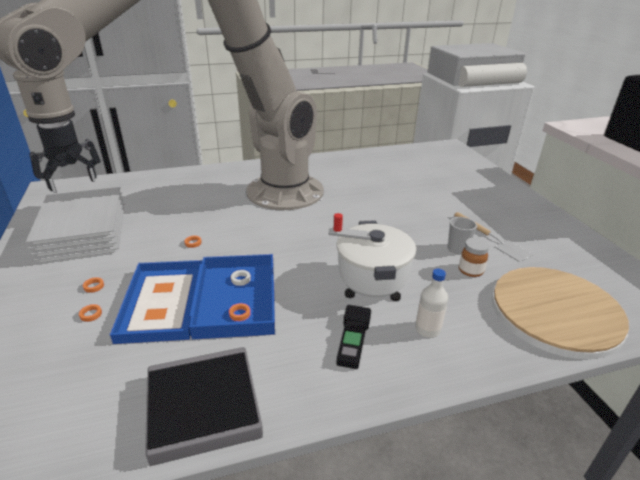

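The top view shows the mincer axis near (287,221), the knob at (312,233) and the orange ring in the case at (388,220). That ring is the leftmost of the four oranges. The scene view shows the knob at (338,222) and the orange ring at (240,312).

```bash
cat > h.py <<'E'
import numpy as np, cv2
from scipy.spatial.transform import Rotation as R
def ray(d,u,v):
    K,E=d["intrinsics"],d["extrinsics"]; r=E[:3,:3]@np.array([(u-K[0,2])/K[0,0],(v-K[1,2])/K[1,1],1]); return E[:3,3],r/np.linalg.norm(r)
def plane(d,u,v,z):
    o,r=ray(d,u,v); return o+r*(z-o[2])/r[2]
def tri(r1,r2):
    A=np.zeros((3,3));b=np.zeros(3)
    for o,r in (r1,r2):
        P=np.eye(3)-np.outer(r,r);A+=P;b+=P@o
    return np.linalg.solve(A,b)
def blobs(img,lo,hi,roi,smin=120,vmin=70):
    x0,y0,x1,y1=roi; h=cv2.cvtColor(img,cv2.COLOR_RGB2HSV)[y0:y1,x0:x1]
    m=cv2.inRange(h,(lo,smin,vmin),(hi,255,255))
    if lo==0: m|=cv2.inRange(h,(174,smin,vmin),(180,255,255))
    n,l,s,c=cv2.connectedComponentsWithStats(m)
    return [(s[i][4],(c[i]+[x0,y0]).round(1).tolist(),(s[i][:4]+[x0,y0,0,0]).tolist()) for i in range(1,n) if s[i][4]>15]
def q2R(q): return R.from_quat([q[1],q[2],q[3],q[0]])
def shift(obs,pos,Rt):
    "shift (units of .3 m) and turn (units 90deg) in tool axes"
    R0=q2R(obs["eef_rot"]); t=R0.inv().apply(np.array(pos)-obs["tool_pos"])
    return (t/.3).round(3),((R0.inv()*Rt).as_rotvec()/(np.pi/2)).round(3)
def down(yaw):
    "tool z down, tool y along world yaw"
    y=np.array([np.cos(yaw),np.sin(yaw),0]);z=np.array([0,0,-1.]);return R.from_matrix(np.c_[np.cross(y,z),y,z])
E
python3 - <<'E'
from h import *
T=dict(np.load("top0.npz"));S=dict(np.load("scene0.npz"))
print("T red",blobs(T["image"],0,6,(290,215,335,250)),"T or",blobs(T["image"],5,18,(370,205,410,235)))
print("S red",blobs(S["image"],0,6,(320,205,355,240)),"S or",blobs(S["image"],5,18,(220,295,260,330)))
c=T["image"][195:265,250:335];cv2.imwrite("pics/c1.png",cv2.resize(c,None,fx=7,fy=7,interpolation=cv2.INTER_CUBIC)[:,:,::-1])
c=S["image"][200:300,320:430];cv2.imwrite("pics/c2.png",cv2.resize(c,None,fx=6,fy=6,interpolation=cv2.INTER_CUBIC)[:,:,::-1])
E
```

```text
T red [(np.int32(51), [311.6, 232.6], [308, 229, 8, 9])] T or [(np.int32(71), [386.2, 220.2], [380, 214, 13, 13])]
S red [(np.int32(131), [337.5, 222.0], [334, 214, 8, 17])] S or [(np.int32(185), [239.2, 311.7], [230, 304, 19, 16])]
```

View pics/c1.png

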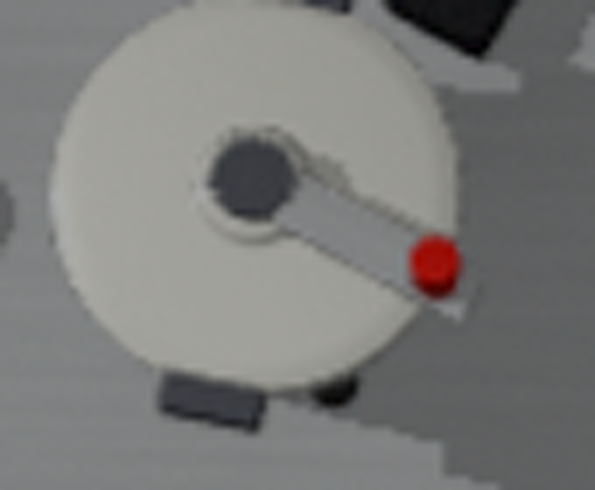

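View pics/c2.png

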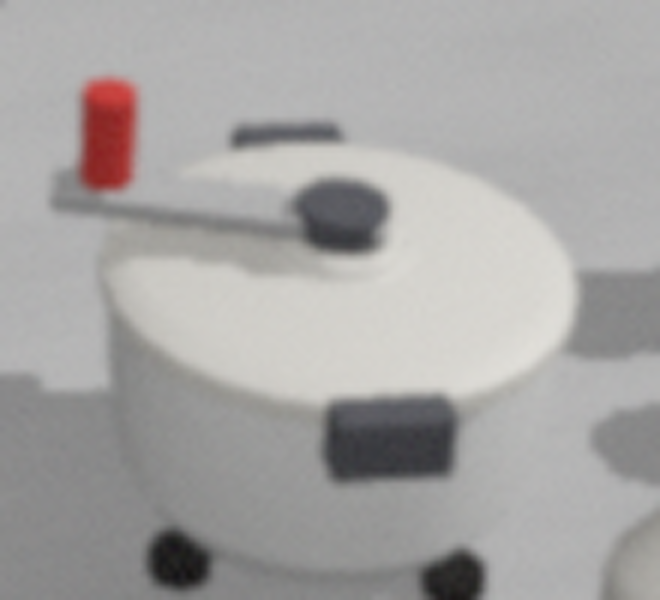

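The top crop has the hub cap's top at (253,179) and the knob top at about (435,258). The scene crop has the hub top at (343,206) and the knob top at (109,90). Crops are scaled 7x and 6x.

Run:
```python
from h import *
from rig import status
T=dict(np.load("top0.npz"));S=dict(np.load("scene0.npz"))
f=lambda p,k,o:((p[0]+.5)/k-.5+o[0],(p[1]+.5)/k-.5+o[1])
hT=f((253,179),7,(250,195));kT=f((435,258),7,(250,195));hS=f((343,206),6,(320,200));kS=f((109,90),6,(320,200))
for n,a,b,z in (("hub",hT,hS,.157),("knob",kT,kS,.197),("ring",(386.5,220.0),(239.2,311.9),.014)):
    print(n,"T",plane(T,*a,z).round(4),"S",plane(S,*b,z).round(4),"tri",tri(ray(T,*a),ray(S,*b)).round(4))
# case corner rim points from top picture (approx)
for p in ((370,198),(466,216),(457,289),(356,269)): print(plane(T,*p,.04).round(3))
```

```text
hub T [0.5747 0.1029 0.157 ] S [0.582  0.1014 0.157 ] tri [0.5758 0.1038 0.1527]
knob T [0.5297 0.015  0.197 ] S [0.5311 0.0147 0.197 ] tri [0.5299 0.0151 0.1963]
ring T [ 0.612 -0.256  0.014] S [ 0.6144 -0.2562  0.014 ] tri [ 0.6124 -0.2561  0.0122]
[ 0.687 -0.193  0.04 ]
[ 0.625 -0.541  0.04 ]
[ 0.361 -0.497  0.04 ]
[ 0.427 -0.141  0.04 ]
```

Run:
```python
from h import *
from rig import status
o=status.get_obs();M=q2R(o["eef_rot"]).as_matrix();print(M.round(3),np.degrees(np.arctan2(M[1,1],M[0,1])))
for y in (-28.2,151.8):
  for p in ((.416,-.29,.231),(.53,.015,.231)): print(y,p,*shift(o,p,down(np.radians(y))))
```

```text
[[ 0.894  0.447 -0.001]
 [ 0.447 -0.894  0.001]
 [-0.    -0.001 -1.   ]] -63.42912802495912
-28.2 (0.416, -0.29, 0.231) [ 0.808 -0.764 -0.   ] [-0.001 -0.    -0.391]
-28.2 (0.53, 0.015, 0.231) [ 1.602e+00 -1.503e+00  1.000e-03] [-0.001 -0.    -0.391]
151.8 (0.416, -0.29, 0.231) [ 0.808 -0.764 -0.   ] [-0.000e+00  1.000e-03  1.609e+00]
151.8 (0.53, 0.015, 0.231) [ 1.602e+00 -1.503e+00  1.000e-03] [-0.000e+00  1.000e-03  1.609e+00]
```

{"method": "servo_tool", "body": {"targets": [[[0.12,-0.11,0],[0,0,-0.05]],[[0.24,-0.22,0],[0,0,-0.1]],[[0.36,-0.33,0],[0,0,-0.15]],[[0.48,-0.44,0],[0,0,-0.2]],[[0.6,-0.55,0],[0,0,-0.25]],[[0.72,-0.66,0],[0,0,-0.3]],[[0.81,-0.76,0],[0,0,-0.39]],[[0.81,-0.76,0],[0,0,-0.39]],[[0.81,-0.76,0],[0,0,-0.39]]], "grip": 0.7}}

```text
time: 1.0
tool_pos: [0.4175, -0.2904, 0.2314]
eef_rot: [0.0, 0.858, 0.513, -0.0]
force: [-0.7, -0.4, -1.6]
width: 0.0599
grasp_force: 0.0
```

Run:
```python
from h import *
from rig import status
o=status.get_obs();print(o["tool_pos"],o["q"].round(2))
for p in ((.53,.015,.231),(.53,.015,.165)): print(p,*shift(o,p,down(np.radians(-28.2))))
```

```text
[ 0.41746088 -0.29037818  0.23137494] [ 0.65  0.16 -0.18  1.96  0.03  1.02 -0.05]
(0.53, 0.015, 0.231) [ 1.074e+00 -1.510e-01  1.000e-03] [ 0.     0.    -0.001]
(0.53, 0.015, 0.165) [ 1.074 -0.151  0.221] [ 0.     0.    -0.001]
```

{"method": "servo_tool", "body": {"targets": [[[0.15,-0.02,0],[0,0,0]],[[0.3,-0.04,0],[0,0,0]],[[0.45,-0.06,0],[0,0,0]],[[0.6,-0.08,0],[0,0,0]],[[0.75,-0.1,0],[0,0,0]],[[0.88,-0.13,0],[0,0,0]],[[0.95,-0.15,0],[0,0,0]],[[0.95,-0.15,0],[0,0,0]],[[0.95,-0.15,0],[0,0,0]]]}}

```text
time: 1.9
tool_pos: [0.513, -0.0199, 0.231]
eef_rot: [-0.0, 0.859, 0.512, -0.0]
force: [-0.2, -0.8, 0.6]
width: 0.0599
grasp_force: 0.0
```

Run:
```python
from h import *
from rig import status,vision
o=status.get_obs();print(o["tool_pos"],o["q"].round(2))
for p in ((.53,.015,.231),(.53,.015,.165)): print(p,*shift(o,p,down(np.radians(-28.2))))
d=vision.get_image("wrist");cv2.imwrite("pics/w1.png",d["image"][:,:,::-1]);print(d["intrinsics"].round(1).tolist(),d["mount"].round(3).tolist())
print(blobs(d["image"],0,6,(0,0,640,480)))
```

```text
[ 0.51295285 -0.01988728  0.23100358] [ 0.27  0.19 -0.4   1.94  0.08  1.03 -0.66]
(0.53, 0.015, 0.231) [ 0.129 -0.005 -0.   ] [-0.     0.    -0.002]
(0.53, 0.015, 0.165) [ 0.129 -0.005  0.22 ] [-0.     0.    -0.002]
[[371.6, 0.0, 322.8], [0.0, 371.6, 242.4], [0.0, 0.0, 1.0]] [[-0.001, -0.952, -0.306, 0.078], [1.0, -0.001, 0.0, 0.0], [-0.0, -0.306, 0.952, -0.142], [0.0, 0.0, 0.0, 1.0]]
[(np.int32(1970), [320.3, 200.0], [297, 172, 47, 55]), (np.int32(17), [474.2, 323.9], [469, 319, 13, 12])]
```

View pics/w1.png

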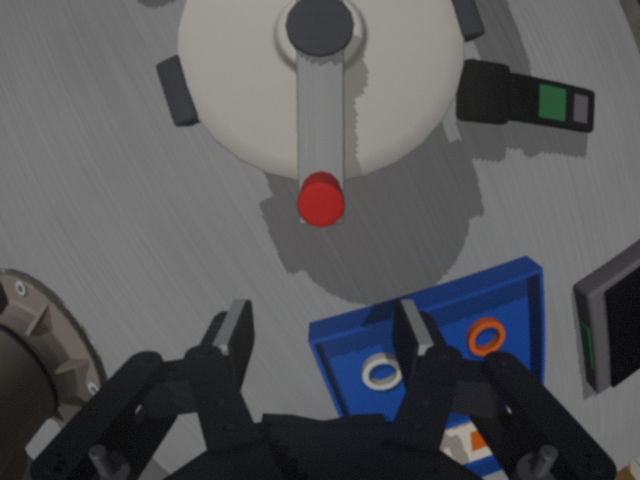

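The wrist view shows the knob top at (321,203) and the hub at (320,26). The fingers are aligned tangentially and the knob is 41 mm ahead in tool x.

{"method": "servo_tool", "body": {"targets": [[[0.07,-0.007,0],[0,0,0]],[[0.135,-0.007,0],[0,0,0]],[[0.135,-0.007,0.05],[0,0,0]],[[0.135,-0.007,0.12],[0,0,0]],[[0.135,-0.007,0.18],[0,0,0]],[[0.135,-0.007,0.22],[0,0,0]],[[0.135,-0.007,0.22],[0,0,0]],[[0.135,-0.007,0.22],[0,0,0]]]}}

```text
time: 2.75
tool_pos: [0.5305, 0.0172, 0.1657]
eef_rot: [0.0, 0.859, 0.512, 0.0]
force: [-0.0, -0.2, -0.5]
width: 0.0597
grasp_force: 0.0
```

{"method": "servo_tool", "body": {"targets": [[[0,0,0],[0,0,0]],[[0,0,0],[0,0,0]],[[0,0,0],[0,0,0]],[[0,0,0],[0,0,0]],[[0,0,0],[0,0,0]],[[0,0,0],[0,0,0]]], "grip": 0.22, "force": 20}}

```text
time: 3.35
tool_pos: [0.5307, 0.0178, 0.166]
eef_rot: [0.0, 0.859, 0.513, 0.0]
force: [-0.7, 0.1, 6.3]
width: 0.0232
grasp_force: 21.9
```

Run:
```python
from h import *
from rig import status
o=status.get_obs();print({k:np.round(v,4) for k,v in o.items()})
```

```text
{'time': np.float64(3.35), 'q': array([ 0.1943,  0.2929, -0.4102,  1.9729,  0.1476,  0.9032, -0.7864]), 'joint_vel': array([-0.0015, -0.0005,  0.0006,  0.0003, -0.0008, -0.0021,  0.    ]), 'tau': array([-5.41200e-01, -6.90330e+01, -4.34110e+00, -3.86932e+01,
       -1.20400e-01, -5.21300e-01,  1.72000e-02]), 'tool_pos': array([0.5307, 0.0178, 0.166 ]), 'eef_rot': array([3.000e-04, 8.587e-01, 5.125e-01, 4.000e-04]), 'force': array([-0.7181,  0.1469,  6.2809]), 'moment': array([-0.1671,  0.3147, -0.0133]), 'grasp_force': np.float64(21.8659), 'width': np.float64(0.0232)}
```

{"method": "servo_tool", "body": {"targets": [[[0,-0.008,0],[0,0,0.016]],[[0.0004,-0.0167,0],[0,0,0.032]],[[0.0004,-0.0167,0],[0,0,0.032]],[[0.0004,-0.0167,0],[0,0,0.032]]]}}

```text
time: 3.75
tool_pos: [0.5263, 0.0203, 0.166]
eef_rot: [0.0, 0.871, 0.491, 0.0]
force: [-1.7, -0.8, 5.5]
width: 0.0234
grasp_force: 21.9
```

```bash
cat > s.py <<'E'
from h import *
from rig import status
o=status.get_obs();M=q2R(o["eef_rot"]).as_matrix()
H=np.array([.577,.1025]);v=o["tool_pos"][:2]-H
print("t",round(float(o["time"]),2),"pos",o["tool_pos"].round(4),"ang",np.arctan2(v[1],v[0]).round(4),"rad",np.hypot(*v).round(4),"yaw",np.arctan2(M[1,1],M[0,1]).round(4),"Ftool",(M.T@o["force"]).round(2),"mz",o["moment"].round(2),"w",o["width"].round(4),o["grasp_force"].round(1))
E
python3 s.py
```

```text
Traceback (most recent call last):
  File "s.py", line 5, in <module>
    print("t",round(float(o["time"]),2),"pos",o["tool_pos"].round(4),"ang",np.arctan2(v[1],v[0]).round(4),"rad",np.hypot(*v).round(4),"yaw",np.arctan2(M[1,1],M[0,1]).round(4),"Ftool",(M.T@o["force"]).round(2),"mz",o["moment"].round(2),"w",o["width"].round(4),o["grasp_force"].round(1))
                                                                                                                                                                                                                                               ^^^^^^^^^^^^^^^^
AttributeError: 'float' object has no attribute 'round'
```

{"method": "servo_tool", "body": {"targets": [[[0,-0.008,0],[0,0,0.016]],[[0.0004,-0.0167,0],[0,0,0.032]],[[0.0004,-0.0167,0],[0,0,0.032]],[[0.0004,-0.0167,0],[0,0,0.032]]]}}

```text
time: 4.15
tool_pos: [0.522, 0.023, 0.166]
eef_rot: [0.0, 0.883, 0.469, 0.0]
force: [-1.1, -0.1, 6.9]
width: 0.0232
grasp_force: 21.9
```

```bash
sed -i 's/o\["width"\].round(4),o\["grasp_force"\].round(1)/o["width"],o["grasp_force"]/' s.py; python3 s.py
```

```text
t 4.15 pos [0.522 0.023 0.166] ang -2.1759 rad 0.0966 yaw -0.595 Ftool [-0.69 -0.79 -6.93] mz [-0.15  0.31 -0.05] w 0.023190781683956822 21.87606632709503
```

{"method": "servo_tool", "body": {"targets": [[[0,-0.008,0],[0,0,0.016]],[[0.0004,-0.0167,0],[0,0,0.032]],[[0.0004,-0.0167,0],[0,0,0.032]]]}}

```text
time: 4.45
tool_pos: [0.5182, 0.0258, 0.166]
eef_rot: [0.0, 0.895, 0.446, 0.001]
force: [2.1, -1.6, 5.9]
width: 0.0236
grasp_force: 21.9
```

```bash
python3 s.py
```

```text
t 4.45 pos [0.5182 0.0258 0.166 ] ang -2.2255 rad 0.0966 yaw -0.6458 Ftool [-0.01  2.61 -5.9 ] mz [-0.42 -0.17 -0.02] w 0.023583128476428194 21.903538405895233
```

{"method": "servo_tool", "body": {"targets": [[[0,-0.008,0],[0,0,0.016]],[[0.0004,-0.0167,0],[0,0,0.032]],[[0.0004,-0.0167,0],[0,0,0.032]]]}}

```text
time: 4.75
tool_pos: [0.5149, 0.0285, 0.1661]
eef_rot: [0.001, 0.906, 0.424, 0.001]
force: [6.2, -4.8, 3.4]
width: 0.0233
grasp_force: 21.7
```

```bash
python3 s.py
```

```text
t 4.75 pos [0.5149 0.0285 0.1661] ang -2.2694 rad 0.0966 yaw -0.6961 Ftool [ 0.27  7.8  -3.39] mz [-0.96 -1.19  0.13] w 0.02327617683073623 21.666735112667084
```

The resistance on the clockwise side is felt: 2.6 N, then 7.8 N. Next, back the other way.

{"method": "servo_tool", "body": {"targets": [[[0.0004,0.0163,0],[0,0,-0.032]],[[0.0016,0.0326,0],[0,0,-0.064]],[[0.0037,0.0489,0],[0,0,-0.0955]],[[0.0065,0.065,0],[0,0,-0.127]],[[0.0102,0.081,0],[0,0,-0.159]],[[0.0127,0.0904,0],[0,0,-0.178]],[[0.0127,0.0904,0],[0,0,-0.178]]]}}

```text
time: 5.45
tool_pos: [0.5378, 0.0142, 0.166]
eef_rot: [0.0, 0.837, 0.546, 0.001]
force: [-0.1, -1.5, 9.7]
width: 0.0232
grasp_force: 22.1
```

```bash
python3 s.py
```

```text
t 5.45 pos [0.5378 0.0142 0.166 ] ang -1.9886 rad 0.0966 yaw -0.4145 Ftool [-1.47  0.5  -9.72] mz [-0.51  0.01 -0.02] w 0.023176752630111645 22.115831673145294
```

{"method": "servo_tool", "body": {"targets": [[[0,0.008,0],[0,0,-0.016]],[[0.0004,0.0163,0],[0,0,-0.032]],[[0.0004,0.0163,0],[0,0,-0.032]]]}}

```text
time: 5.75
tool_pos: [0.5423, 0.0124, 0.166]
eef_rot: [0.0, 0.824, 0.567, 0.001]
force: [0.8, -2.4, 8.1]
width: 0.0234
grasp_force: 22.1
```

```bash
python3 s.py
```

```text
t 5.75 pos [0.5423 0.0124 0.166 ] ang -1.9387 rad 0.0966 yaw -0.3645 Ftool [-1.94  1.65 -8.14] mz [-0.49 -0.11 -0.03] w 0.02335172944025414 22.054425179958344
```

{"method": "servo_tool", "body": {"targets": [[[0,0.008,0],[0,0,-0.016]],[[0.0004,0.0163,0],[0,0,-0.032]],[[0.0004,0.0163,0],[0,0,-0.032]]]}}

```text
time: 6.05
tool_pos: [0.5469, 0.0107, 0.1661]
eef_rot: [0.0, 0.809, 0.588, 0.001]
force: [1.1, -2.6, 8.2]
width: 0.0232
grasp_force: 22.0
```

```bash
python3 s.py
```

```text
t 6.05 pos [0.5469 0.0107 0.1661] ang -1.8876 rad 0.0966 yaw -0.3142 Ftool [-2.17  1.89 -8.2 ] mz [-0.51 -0.09 -0.04] w 0.023184348269284366 22.040529549121857
```

{"method": "servo_tool", "body": {"targets": [[[0,0.008,0],[0,0,-0.016]],[[0.0004,0.0163,0],[0,0,-0.032]],[[0.0004,0.0163,0],[0,0,-0.032]]]}}

```text
time: 6.35
tool_pos: [0.5515, 0.0093, 0.166]
eef_rot: [0.0, 0.794, 0.608, 0.0]
force: [-0.7, -2.9, 9.2]
width: 0.0232
grasp_force: 22.1
```

```bash
python3 s.py
```

```text
t 6.35 pos [0.5515 0.0093 0.166 ] ang -1.8381 rad 0.0966 yaw -0.264 Ftool [-2.94  0.13 -9.17] mz [-0.49  0.09 -0.07] w 0.023198096043122455 22.11968958377838
```

{"method": "servo_tool", "body": {"targets": [[[0,0.005,0],[0,0,-0.01]],[[0.0002,0.01,0],[0,0,-0.019]],[[0.0002,0.01,0],[0,0,-0.019]]]}}

```text
time: 6.65
tool_pos: [0.5539, 0.0087, 0.166]
eef_rot: [0.0, 0.785, 0.619, 0.0]
force: [-3.1, -2.7, 11.0]
width: 0.0232
grasp_force: 22.3
```

```bash
python3 s.py
```

```text
t 6.65 pos [0.5539 0.0087 0.166 ] ang -1.8123 rad 0.0966 yaw -0.2346 Ftool [ -3.36  -2.43 -11.  ] mz [-0.43  0.7  -0.18] w 0.023210142088022637 22.31085866689682
```

{"method": "servo_tool", "body": {"targets": [[[0,0.007,0],[0,0,-0.013]],[[0.0003,0.013,0],[0,0,-0.025]],[[0.0003,0.013,0],[0,0,-0.025]]]}}

```text
time: 6.95
tool_pos: [0.557, 0.008, 0.1659]
eef_rot: [-0.0, 0.773, 0.635, -0.001]
force: [-9.4, -1.1, 14.3]
width: 0.0232
grasp_force: 22.8
```

```bash
python3 s.py
```

```text
t 6.95 pos [0.557  0.008  0.1659] ang -1.7788 rad 0.0966 yaw -0.195 Ftool [ -2.87  -9.   -14.3 ] mz [-0.26  1.77 -0.15] w 0.02322375628646914 22.76285469532013
```

{"method": "servo_tool", "body": {"targets": [[[0,0,0],[0,0,0]],[[0,0,0],[0,0,0]],[[0,0,0],[0,0,0]]]}}

```text
time: 7.25
tool_pos: [0.557, 0.008, 0.1659]
eef_rot: [-0.0, 0.773, 0.635, -0.0]
force: [-9.2, -1.6, 14.0]
width: 0.0238
grasp_force: 22.7
```

```bash
python3 s.py
```

```text
t 7.25 pos [0.557  0.008  0.1659] ang -1.7794 rad 0.0966 yaw -0.1956 Ftool [ -3.41  -8.75 -13.95] mz [-0.23  1.73 -0.19] w 0.02379432180214971 22.678585946559906
```

{"method": "servo_tool", "body": {"targets": [[[0.0004,-0.0161,0],[0,0,0.032]],[[0.0016,-0.032,0],[0,0,0.064]],[[0.0036,-0.048,0],[0,0,0.0955]],[[0.0064,-0.064,0],[0,0,0.127]],[[0.0099,-0.0793,0],[0,0,0.1585]],[[0.0099,-0.0793,0],[0,0,0.1585]],[[0.0099,-0.0793,0],[0,0,0.1585]]]}}

```text
time: 7.95
tool_pos: [0.5348, 0.0157, 0.166]
eef_rot: [0.0, 0.846, 0.534, 0.0]
force: [-3.4, -1.1, 9.8]
width: 0.0232
grasp_force: 22.2
```

```bash
python3 s.py
```

```text
t 7.95 pos [0.5348 0.0157 0.166 ] ang -2.0233 rad 0.0965 yaw -0.4442 Ftool [-2.43 -2.59 -9.84] mz [-0.18  0.62  0.08] w 0.023195060988700455 22.20202088356018
```

{"method": "servo_tool", "body": {"targets": [[[0,-0.001,0],[0,0,0]],[[0,-0.001,0],[0,0,0]],[[0,-0.001,0],[0,0,0]],[[0,-0.001,0],[0,0,0]],[[0,-0.001,0],[0,0,0]]], "grip": 0.6}}

```text
time: 8.45
tool_pos: [0.5344, 0.0158, 0.1653]
eef_rot: [-0.0, 0.846, 0.534, -0.0]
force: [0.8, -0.4, 0.5]
width: 0.0515
grasp_force: 0.0
```

{"method": "servo_tool", "body": {"targets": [[[0,-0.001,-0.05],[0,0,0]],[[0,-0.001,-0.12],[0,0,0]],[[0,-0.001,-0.2],[0,0,0]],[[0,-0.001,-0.28],[0,0,0]],[[-0.15,0,-0.28],[0,0,0]],[[-0.15,0,-0.28],[0,0,0]],[[-0.15,0,-0.28],[0,0,0]]]}}

```text
time: 9.15
tool_pos: [0.5148, -0.0258, 0.2494]
eef_rot: [0.0, 0.846, 0.533, -0.0]
force: [0.4, 0.3, -0.3]
width: 0.0509
grasp_force: 0.0
```

```bash
cat > w.py <<'E'
from h import *
from rig import vision
def wpt(d,o,u,v,z):
    K=d["intrinsics"];a=np.array([u-K[0,2],v-K[1,2]])/K[0,0];r=np.hypot(*a)
    c=np.append(np.sin(r)*a/max(r,1e-9),np.cos(r));Mt=d["mount"];Rw=q2R(o["eef_rot"]).as_matrix()
    p=o["tool_pos"]+Rw@Mt[:3,3];q=Rw@Mt[:3,:3]@c
    return p+q*(z-p[2])/q[2]
E
python3 s.py
python3 - <<'E'
from w import *
from rig import status
o=status.get_obs();d=vision.get_image("wrist");np.savez("w2.npz",**d)
cv2.imwrite("pics/w2.png",d["image"][:,:,::-1])
print(blobs(d["image"],0,6,(150,60,500,300)))
for n in ("top",):
    t=vision.get_image(n);c=t["image"][195:265,250:335];cv2.imwrite("pics/c3.png",cv2.resize(c,None,fx=7,fy=7,interpolation=cv2.INTER_CUBIC)[:,:,::-1])
E
```

```text
t 9.15 pos [ 0.5148 -0.0258  0.2494] ang -2.0222 rad 0.1426 yaw -0.447 Ftool [0.46 0.25 0.25] mz [ 0.09 -0.01  0.01] w 0.05087035509900175 0.0
[(np.int32(1572), [322.7, 185.8], [302, 162, 43, 48])]
```

View pics/w2.png

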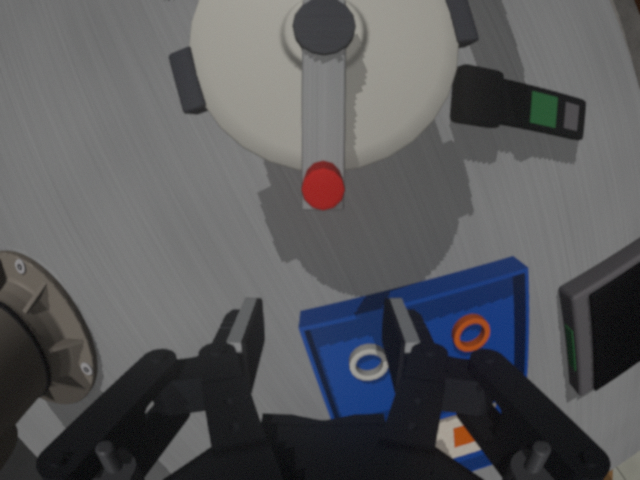

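The wrist view shows the crank standing parked, with the knob top at (323,188) and the hub at (323,26). The orange ring is at (471,333) in the case.

Run:
```python
from w import *
from rig import status
o=status.get_obs();d=dict(np.load("w2.npz"))
print("knob",wpt(d,o,323,188,.197).round(4),"hub",wpt(d,o,323,26,.157).round(4))
print("orange",blobs(d["image"],5,20,(430,300,510,365)),wpt(d,o,471.5,333,.013).round(4),"white",wpt(d,o,368,362,.013).round(4))
ring=np.array([.612,-.256]);yaw=-1.745
for p in ((.50,-.14,.25),(.612,-.256,.25),(.612,-.256,.12)):print(p,*shift(o,p,down(np.radians(-100))),*shift(o,p,down(np.radians(-10)))[1:])
print(o["q"].round(2))
```

```text
knob [0.5348 0.0164 0.197 ] hub [0.5767 0.1042 0.157 ]
orange [(np.int32(671), [470.4, 332.8], [453, 315, 36, 36])] [ 0.6138 -0.2532  0.013 ] white [ 0.4797 -0.2298  0.013 ]
(0.5, -0.14, 0.25) [-0.37   0.12  -0.003] [-0.    -0.     0.828] [-0.    -0.    -0.172]
(0.612, -0.256, 0.25) [-0.558  0.623 -0.003] [-0.    -0.     0.828] [-0.    -0.    -0.172]
(0.612, -0.256, 0.12) [-0.558  0.623  0.431] [-0.    -0.     0.828] [-0.    -0.    -0.172]
[ 0.29  0.17 -0.41  1.92  0.08  1.07 -0.6 ]
```

{"method": "servo_tool", "body": {"targets": [[[-0.11,0.12,0],[0,0,-0.03]],[[-0.21,0.24,0],[0,0,-0.06]],[[-0.32,0.36,0],[0,0,-0.1]],[[-0.42,0.47,0],[0,0,-0.13]],[[-0.5,0.56,0.05],[0,0,-0.16]],[[-0.556,0.625,0.15],[0,0,-0.162]],[[-0.556,0.625,0.3],[0,0,-0.162]],[[-0.556,0.625,0.4],[0,0,-0.162]],[[-0.556,0.625,0.4],[0,0,-0.162]],[[-0.556,0.625,0.4],[0,0,-0.162]]], "grip": 0.8}}

```text
time: 10.25
tool_pos: [0.6131, -0.2553, 0.1297]
eef_rot: [-0.0, 0.771, 0.637, 0.0]
force: [-0.7, -0.5, 0.0]
width: 0.068
grasp_force: 0.0
```

```bash
python3 s.py
python3 - <<'E'
from w import *
from rig import status
o=status.get_obs();d=vision.get_image("wrist")
cv2.imwrite("pics/w3.png",d["image"][:,:,::-1])
for b in blobs(d["image"],5,20,(150,100,500,479)): print(b, wpt(d,o,*b[1],.013).round(4), wpt(d,o,b[2][0]+b[2][2]/2-.5,b[2][1]+b[2][3]/2-.5,.013).round(4))
E
```

```text
t 10.25 pos [ 0.6131 -0.2553  0.1297] ang -1.4702 rad 0.3596 yaw -0.1894 Ftool [-0.67 -0.62 -0.03] mz [-0.04  0.01  0.03] w 0.06802705117266486 0.0
(np.int32(1891), [322.0, 235.2], [289, 202, 67, 66]) [ 0.6123 -0.2551  0.013 ] [ 0.6124 -0.2546  0.013 ]
(np.int32(252), [311.1, 415.0], [287, 412, 41, 9]) [ 0.5689 -0.4258  0.013 ] [ 0.5648 -0.4264  0.013 ]
```

View pics/w3.png

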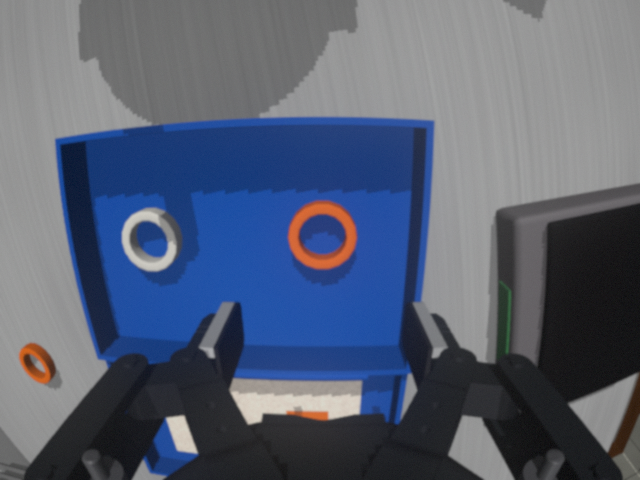

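The ring is centred under the fingers at (322,235), clear of the walls. The white ring is at (151,240).

{"method": "servo_tool", "body": {"targets": [[[0,-0.002,0.12],[0,0,0]],[[0,-0.002,0.24],[0,0,0]],[[0,-0.002,0.32],[0,0,0]],[[0,-0.002,0.37],[0,0,0]],[[0,-0.002,0.4],[0,0,0]],[[0,-0.002,0.409],[0,0,0]],[[0,-0.002,0.409],[0,0,0]],[[0,-0.002,0.409],[0,0,0]]]}}

```text
time: 11.1
tool_pos: [0.6127, -0.2562, 0.0079]
eef_rot: [0.001, 0.771, 0.637, 0.0]
force: [0.0, 0.3, 0.4]
width: 0.0683
grasp_force: 0.0
```

{"method": "servo_tool", "body": {"targets": [[[0,0,0],[0,0,0]],[[0,0,0],[0,0,0]],[[0,0,0],[0,0,0]],[[0,0,0],[0,0,0]],[[0,0,0],[0,0,0]],[[0,0,0],[0,0,0]]], "grip": 0.45, "force": 25}}

```text
time: 11.7
tool_pos: [0.6124, -0.2562, 0.0076]
eef_rot: [0.0, 0.771, 0.637, 0.0]
force: [-1.6, 0.3, 6.4]
width: 0.0481
grasp_force: 25.0
```

{"method": "servo_tool", "body": {"targets": [[[0,0,-0.05],[0,0,0]],[[0,0,-0.15],[0,0,0]],[[0,0,-0.3],[0,0,0]],[[0,0,-0.45],[0,0,0]],[[0,0,-0.6],[0,0,0]],[[0,0,-0.75],[0,0,0]],[[0,0,-0.85],[0,0,0]],[[0,0,-0.85],[0,0,0]],[[0,0,-0.85],[0,0,0]]]}}

```text
time: 12.6
tool_pos: [0.612, -0.256, 0.2632]
eef_rot: [0.001, 0.771, 0.637, 0.0]
force: [-0.0, -0.2, -0.6]
width: 0.0481
grasp_force: 26.6
```

```bash
python3 s.py
python3 - <<'E'
from w import *
from rig import status
o=status.get_obs();d=vision.get_image("wrist")
cv2.imwrite("pics/w4.png",d["image"][:,:,::-1])
for b in blobs(d["image"],5,20,(200,150,440,440)): print(b, wpt(d,o,*b[1],o["tool_pos"][2]+.005).round(4))
# crank frame target: knob (.5349,.0161), yaw -.447
for p in ((.56,-.12,.26),(.5349,.0161,.26),(.5349,.0161,.165)): print(p,*shift(o,p,down(-.446)))
E
```

```text
t 12.6 pos [ 0.612  -0.256   0.2632] ang -1.4735 rad 0.3602 yaw -0.1905 Ftool [-0.19  0.01  0.56] mz [ 0.04  0.01 -0.01] w 0.04812163485752973 26.63192201522179
(np.int32(7002), [322.7, 314.5], [263, 257, 120, 112]) [ 0.6121 -0.254   0.2682]
(0.56, -0.12, 0.26) [ 0.412 -0.256  0.01 ] [0.001 0.    0.163]
(0.5349, 0.0161, 0.26) [ 0.842 -0.424  0.01 ] [0.001 0.    0.163]
(0.5349, 0.0161, 0.165) [ 0.842 -0.425  0.326] [0.001 0.    0.163]
```

View pics/w4.png

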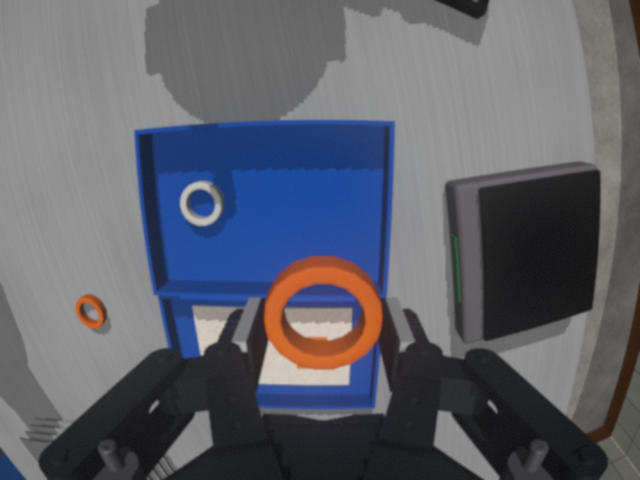

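The ring is held squarely between the pads at (323,312), and the white ring is still in the case. Carrying it over the knob.

{"method": "servo_tool", "body": {"targets": [[[0.12,-0.06,0],[0,0,0.02]],[[0.24,-0.12,0],[0,0,0.04]],[[0.36,-0.18,0],[0,0,0.07]],[[0.48,-0.24,0],[0,0,0.1]],[[0.6,-0.3,0],[0,0,0.13]],[[0.72,-0.36,0],[0,0,0.163]],[[0.8,-0.41,0],[0,0,0.163]],[[0.834,-0.426,0.06],[0,0,0.163]],[[0.834,-0.426,0.1],[0,0,0.163]],[[0.834,-0.426,0.1],[0,0,0.163]]]}}

```text
time: 13.65
tool_pos: [0.5327, 0.0131, 0.2294]
eef_rot: [-0.001, 0.846, 0.533, -0.002]
force: [-0.3, -0.5, 0.7]
width: 0.048
grasp_force: 26.6
```

```bash
python3 s.py
python3 - <<'E'
from w import *
from rig import status
for n in ("wrist","scene"):
    d=vision.get_image(n);im=d["image"]
    if n=="scene": im=cv2.resize(im[170:270,300:440],None,fx=4,fy=4,interpolation=cv2.INTER_CUBIC)
    else: im=im[150:430,180:460]
    if n=="wrist": a=cv2.resize(im,(400,400))
    else: b=im
cv2.imwrite("pics/m5.png",np.hstack([a,b[:, :400]])[:,:,::-1])
E
```

```text
t 13.65 pos [0.5327 0.0131 0.2294] ang -2.0309 rad 0.0998 yaw -0.4465 Ftool [-0.63 -0.08 -0.7 ] mz [-0.07 -0.05  0.01] w 0.047955748211486765 26.616748028900474
```

View pics/m5.png

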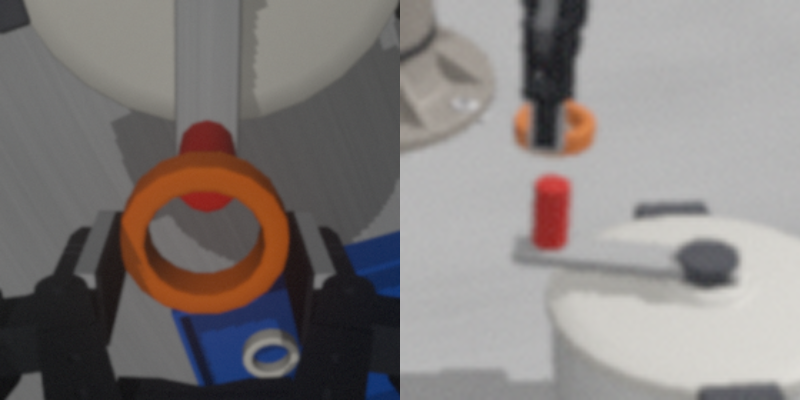

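The wrist crop shows the ring at centre column 206 and the knob's near edge at row 211. The scene crop shows the ring about level above the knob. I'll compute the projected offset.

```bash
cat >> w.py <<'E'
def proj(d,p):
    "tool-frame point -> pixel"
    M=d["mount"];c=M[:3,:3].T@(np.array(p)-M[:3,3]);c/=np.linalg.norm(c);t=np.arccos(c[2]);s=c[:2]/np.linalg.norm(c[:2])
    return s*t*d["intrinsics"][0,0]+d["intrinsics"][:2,2]
E
python3 - <<'E'
from w import *
from rig import status
o=status.get_obs();d=vision.get_image("wrist");im=d["image"]
f=lambda p:((proj(d,p)-[180,150])*1.4286).round(0)
for dx in (0,.002):
  for n,r,z in (("out top",.025,-.0114),("in top",.017,-.0114),("in bot",.017,.0026),("out bot",.025,.0026)):
    print(dx,n,f((dx+r,0,z)),f((dx-r,0,z)),f((dx,r,z)),f((dx,-r,z)))
# knob near edge column scan
h=cv2.cvtColor(im,cv2.COLOR_RGB2HSV);col=h[240:330,325];print([(240+i,int(c[0]),int(c[1]),int(c[2])) for i,c in enumerate(col)][::2])
R0=q2R(o["eef_rot"]).inv()
for v in (294,296,298):
    p=wpt(d,o,325,v,.197);print(v,(R0.apply(p-o["tool_pos"])*1e3).round(1))
print("moving err",o["tool_pos"],o["joint_vel"].round(3))
E
```

```text
0 out top [204. 170.] [204. 321.] [291. 251.] [116. 251.]
0 in top [204. 198.] [204. 300.] [264. 251.] [144. 251.]
0 in bot [204. 178.] [204. 275.] [259. 228.] [149. 228.]
0 out bot [204. 152.] [204. 295.] [285. 228.] [123. 228.]
0.002 out top [204. 163.] [204. 316.] [292. 245.] [116. 245.]
0.002 in top [204. 191.] [204. 295.] [264. 245.] [144. 245.]
0.002 in bot [204. 172.] [204. 270.] [259. 223.] [148. 223.]
0.002 out bot [204. 146.] [204. 290.] [285. 222.] [123. 222.]
[(240, 2, 175, 108), (242, 1, 171, 109), (244, 1, 179, 108), (246, 1, 173, 109), (248, 1, 180, 109), (250, 1, 179, 107), (252, 2, 188, 106), (254, 1, 175, 105), (256, 8, 187, 112), (258, 10, 195, 119), (260, 10, 192, 121), (262, 10, 196, 122), (264, 10, 200, 121), (266, 11, 201, 133), (268, 11, 208, 156), (270, 11, 208, 164), (272, 11, 208, 163), (274, 11, 212, 160), (276, 11, 204, 160), (278, 12, 210, 159), (280, 12, 207, 158), (282, 11, 211, 149), (284, 7, 207, 142), (286, 2, 204, 145), (288, 1, 202, 143), (290, 1, 203, 143), (292, 1, 203, 142), (294, 2, 206, 134), (296, 1, 137, 115), (298, 3, 34, 90), (300, 10, 18, 84), (302, 0, 18, 86), (304, 0, 14, 88), (306, 4, 20, 88), (308, 13, 20, 88), (310, 0, 14, 88), (312, 4, 21, 87), (314, 9, 20, 88), (316, 0, 14, 88), (318, 5, 17, 88), (320, 4, 20, 88), (322, 0, 17, 88), (324, 173, 11, 95), (326, 15, 9, 112), (328, 0, 7, 117)]
294 [-7.4  1.2 34.2]
296 [-8.6  1.2 34.2]
298 [-9.8  1.2 34.2]
moving err [0.53382746 0.01272001 0.23121166] [ 0.003 -0.01  -0.002 -0.012 -0.002 -0.002 -0.002]
```

{"method": "servo_tool", "body": {"targets": [[[0.007,0.0025,0],[0,0,0]],[[0.007,0.0025,0.04],[0,0,0]],[[0.007,0.0025,0.08],[0,0,0]],[[0.007,0.0025,0.1],[0,0,0]],[[0.007,0.0025,0.12],[0,0,0]],[[0.007,0.0025,0.13],[0,0,0]],[[0.007,0.0025,0.13],[0,0,0]]]}}

```text
time: 14.5
tool_pos: [0.5353, 0.0155, 0.1922]
eef_rot: [-0.0, 0.846, 0.533, -0.0]
force: [0.1, -0.1, -0.1]
width: 0.0478
grasp_force: 26.6
```

```bash
python3 s.py
python3 - <<'E'
from w import *
d=vision.get_image("wrist");a=cv2.resize(d["image"][180:430,200:450],(500,500));cv2.imwrite("pics/m6.png",a[:,:,::-1])
E
```

```text
t 14.5 pos [0.5353 0.0155 0.1922] ang -2.0179 rad 0.0965 yaw -0.4465 Ftool [-0.1   0.12  0.08] mz [ 0.03 -0.   -0.02] w 0.04784038709625825 26.61648058332503
```

View pics/m6.png

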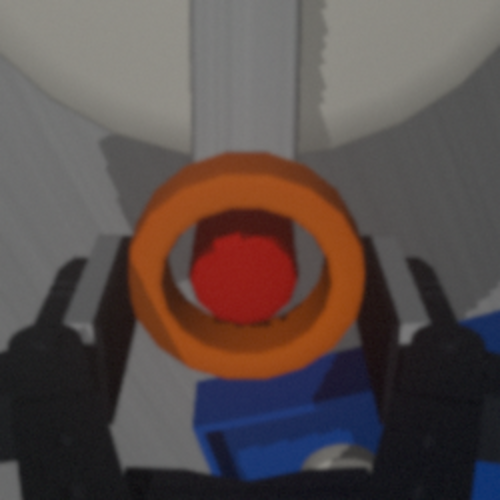

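The knob sits inside the hole, centred left to right at (244,279). It looks a little toward the outer side radially, so I'll check that.

Run:
```python
from w import *
d=vision.get_image("wrist")
f=lambda p:((proj(d,p)-[200,180])*2).round(0)
for x in (-.004,-.002,0,.002): print(x,"knob near/far edge",f((x-.012,0,-.0048)),f((x+.012,0,-.0048)))
for dx in (-.001,0,.001,.002): print(dx,"ring out top",f((dx+.025,0,-.0114)),f((dx-.025,0,-.0114)),"out bot",f((dx+.025,0,.0026)),"in top far",f((dx+.017,0,-.0114)),"in bot near",f((dx-.017,0,.0026)))
```

```text
-0.004 knob near/far edge [246. 339.] [246. 243.]
-0.002 knob near/far edge [246. 332.] [245. 234.]
0 knob near/far edge [246. 324.] [245. 226.]
0.002 knob near/far edge [246. 316.] [245. 217.]
-0.001 ring out top [245. 183.] [246. 393.] out bot [245. 158.] in top far [245. 222.] in bot near [246. 328.]
0 ring out top [245. 179.] [246. 389.] out bot [245. 153.] in top far [245. 217.] in bot near [246. 325.]
0.001 ring out top [245. 174.] [246. 386.] out bot [245. 149.] in top far [245. 212.] in bot near [246. 321.]
0.002 ring out top [245. 169.] [246. 382.] out bot [245. 144.] in top far [245. 208.] in bot near [246. 317.]
```

{"method": "servo_tool", "body": {"targets": [[[-0.006,-0.001,0],[0,0,0]],[[-0.006,-0.001,0.03],[0,0,0]],[[-0.006,-0.001,0.06],[0,0,0]],[[-0.006,-0.001,0.09],[0,0,0]],[[-0.006,-0.001,0.105],[0,0,0]],[[-0.006,-0.001,0.105],[0,0,0]]]}}

```text
time: 15.2
tool_pos: [0.5339, 0.014, 0.1601]
eef_rot: [-0.0, 0.846, 0.533, -0.001]
force: [0.1, 0.3, -0.2]
width: 0.0478
grasp_force: 26.6
```

```bash
python3 s.py
```

```text
t 15.2 pos [0.5339 0.014  0.1601] ang -2.024 rad 0.0984 yaw -0.4464 Ftool [ 0.32 -0.03  0.15] mz [ 0.02 -0.01 -0.06] w 0.04780837532437141 26.61677721538581
```

No contact; the ring is 5 mm above the arm. Open, rise and back off.

{"method": "servo_tool", "body": {"targets": [[[0,0,0],[0,0,0]],[[0,0,0],[0,0,0]],[[0,0,0],[0,0,0]],[[0,0,0],[0,0,0]],[[0,0,0],[0,0,0]]], "grip": 0.8}}

```text
time: 15.7
tool_pos: [0.5345, 0.014, 0.1613]
eef_rot: [0.0, 0.846, 0.533, 0.0]
force: [0.1, 0.3, -0.4]
width: 0.0684
grasp_force: 0.0
```

{"method": "servo_tool", "body": {"targets": [[[0,0,-0.05],[0,0,0]],[[0,0,-0.12],[0,0,0]],[[0,0,-0.2],[0,0,0]],[[0,0,-0.28],[0,0,0]],[[-0.1,0,-0.28],[0,0,0]],[[-0.2,0,-0.28],[0,0,0]],[[-0.2,0,-0.28],[0,0,0]],[[-0.2,0,-0.28],[0,0,0]]]}}

```text
time: 16.5
tool_pos: [0.5084, -0.0406, 0.2454]
eef_rot: [0.0, 0.846, 0.532, 0.0]
force: [0.4, 1.2, 0.6]
width: 0.0683
grasp_force: 0.0
```

```bash
python3 s.py
python3 - <<'E'
from w import *
from rig import status
o=status.get_obs();w=vision.get_image("wrist");s=vision.get_image("scene")["image"]
b=cv2.resize(s[190:290,310:410],(400,400),interpolation=cv2.INTER_CUBIC)
cv2.imwrite("pics/m7.png",np.hstack([cv2.resize(w["image"][0:300,170:470],(400,400)),b])[:,:,::-1])
bl=blobs(w["image"],0,4,(200,60,450,300),150);print(bl,[wpt(w,o,*x[1],.197).round(4) for x in bl])
E
```

```text
t 16.5 pos [ 0.5084 -0.0406  0.2454] ang -2.0178 rad 0.1587 yaw -0.4479 Ftool [ 1.26 -0.2  -0.57] mz [0.01 0.02 0.02] w 0.06833771366889341 0.0
[(np.int32(1528), [321.6, 159.4], [300, 137, 44, 45])] [array([0.5343, 0.0145, 0.197 ])]
```

View pics/m7.png

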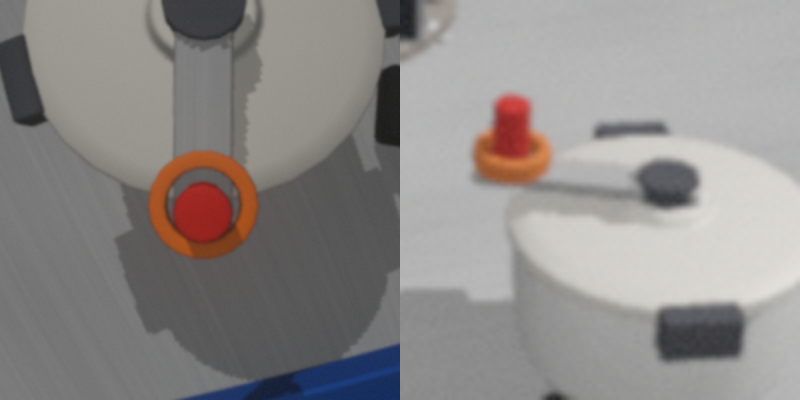

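The ring lies flat on the arm around the knob (wrist crop (203,205), scene crop (512,155)). The crank has not moved, and the gripper is clear.

```bash
python3 -c "
from rig import ticket
print(ticket.hand_in())"
```

```text
the job is handed in; nothing more can be done
None
```

I felt the free play on both sides (about 8 N clockwise, 9 N anticlockwise; roughly 0.37 rad wide), parked the crank in its middle, dropped the orange ring from the case over the red knob, and handed the job in at about 16.5 s.

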